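Hang the parts caddy in the notch of the pan's rim saddle

TASK

Pick up the small blue parts caddy and hang it by its own hook over the near rim of the steel pan, in the notch of the yellow saddle that sits on that rim: slide the hook along the saddle's top edge with light pressure (never more than 20 N, about 2 kg) until it drops into the notch, and leave it hanging there, fully down and upright. Do not disturb the two bottles.

Things in the scene. Friction and masses are not known exactly. Their poses are not given: they have to be found in the camera images.
- pan: open steel pan fixed to the bench, 150 (x) x 160 (y) x 84 (z) mm, walls 3 mm; origin at the centre of its underside. Its near wall is at its -x side and runs along y. On that rim sits a yellow saddle, 110 mm long in y, x -80 to -68 mm, top edge at z 102, outer leg down to z 50, on springs (gives 1 mm down per 2.5 N, at most 8 mm). Its top edge has one notch in the middle with a black floor.
- rim_mid (a point): point of the pan at x -74, y 0, z 102 mm: middle of the near rim at the height of the saddle's uncut top edge; axes as the pan's. The notch is 30 mm wide in y, 8 mm deep (floor at z 94). The notch's centre may be anywhere from 25 mm to -25 mm in y of here and is NOT measured: look or feel for it. From y -30 to +30 mm the saddle always covers the rim.
- caddy: loose blue open caddy, 0.11 to 0.23 kg, standing on the bench; origin at the centre of its underside, z up, +x towards its hook. Pocket 56 (x) x 76 (y) x 56 (z) mm. Hook 24 mm wide in y: strap with back face at x 28, bridge with underside at z 78, lip at x 45 to 48 hanging down to z 58 mm; so the throat is 17 mm wide and 20 mm deep.
- caddy_hook (a point): point of the caddy at x 36.5, y 0, z 78 mm: middle of the underside of the hook's bridge, which rests on the saddle; axes as the caddy's. Over the notch it drops 8 mm: hanging in the notch it lies about 94 mm above the bench, on the uncut edge about 102 mm.
- caddy_grip (a point): point of the caddy at x 34, y 0, z 113 mm: the place to grasp, in the black grip block above the hook (x 24 to 44, y -12 to +12, z 82 to 126 mm); axes as the caddy's. Grasp from above across y (24 mm wide), fingertips staying above z 91 so that they clear the saddle.
- threadlocker: red bottle with white tip, 26 x 38 x 112 mm, origin at its underside; a bystander standing on the bench
- oiler: white bottle with yellow tip, 29 x 42 x 123 mm, origin at its underside; a bystander standing on the bench

How it is judged:
At the end, for the whole second after the job is handed in: The caddy hangs at rest by its hook over the near rim, down in the notch: hook point 90 to 97.5 mm above the pan's underside, within 6 mm of the saddle's mid-thickness across the rim and 33 mm of the rim's middle along it; upright within 0.2 rad (z of caddy_hook in the frame of pan between 0.09 and 0.0975 m and x of caddy_hook in the frame of pan between -0.08 and -0.068 m and y of caddy_hook in the frame of pan between -0.033 and 0.033 m and angle between caddy's own z axis and vertical below 0.2 rad and linear speed of caddy below 0.02 m/s); the robot touches nothing.
It fails at once if the caddy is pressed against the pan or its saddle with more than 20 N (contact force between caddy and pan above 20 N).
It fails at once if the red bottle is shifted or knocked over (distance of threadlocker from where it was at the start of the episode above 0.03 m).
It fails at once if the white bottle is shifted or knocked over (distance of oiler from where it was at the start of the episode above 0.03 m).
It also fails if it takes over 54 s, if anything falls off the work surface, if the arm or the gripper's body presses on something with over 40 N, if the wrist force passes 120 N, or if a joint passes its speed limit or range.

ROBOT

A 7-joint arm with a two-finger parallel gripper is mounted at the origin on a cart in front of the work surface, level with it; the furniture and walls round the work are solid. World frame = base frame: x ahead of the robot, y to its left, z up, the work surface at z = 0. Lengths are in m, angles in rad, forces in N, time in s.
With the tool pointing down it reaches from about 0.4 to 0.85 m from the base axis. Payload 4.5 kg.
Tool frame: the origin (TCP) lies at the very end of the fingers, on their centre line; the grasp point (between the pads) lies 19 mm behind it (r.grip_depth is the distance from the TCP to the grasp point, in m); z points along the fingers, x is the direction in which the jaws open and shut, and the axes are right-handed (so a half turn about z gives the same grasp; the last joint's range is limited). The gripper opens to 88 mm and grips with 3 to 60 N. Pads are 18 mm wide; open, the fingers measure 123 mm over their backs; the gripper's body (75 mm by 187 mm) begins 45 mm behind the grasp point.
Start: joints at [1.376, 0.689, -0.195, 1.565, 0.157, 0.902, -0.215], TCP at [0.142, -0.609, 0.239] pointing down, gripper open.
Joint ranges: [-3.01, 3.01], [-0.46, 2.08], [-1.47, 1.51], [0.13, 2.56], [-1, 4.14], [0.04, 2.09], [-2.66, 2.66]. Speed limits (rad/s): [2.57, 2.57, 3.14, 3.14, 3.14, 3.14, 3.14].

INTERFACE

Orientations are given as a unit quaternion [x, y, z, w].
In Python, from plant import r gives the robot as it stands. The module is installed in compiled form; this text tells all that it offers.
- The arm moves only by the shell command python3 -m jog 'ROWS' [FORCE]. ROWS is JSON, a list of rows, each a list of 5 numbers: the shift along the tool's x, y, z in units of 1 m (1.0 is 1 m), then the turn about the tool's z in units of 360 degrees (1.0 is 360 degrees), then the closure, from 0 (fully open) to 1 (shut). In form: [[dx, dy, dz, yaw, fingers], ...]. A call has 1 to 20 rows; each row shifts and turns the commanded pose from where the row before left it, along the tool's axes as they then stand; what a row does not reach is not made up. A row lasts 1/10 s, in which the tool goes at most 50 mm and 8.59 degrees, less where a joint would pass 70% of its speed; a pose out of reach is approached as far as the arm can. A call with a number of a shift or a turn outside -1 to 1 is refused whole. A call with a gripper value outside its range is refused whole. The fingers move at their own pace and stop on an object; FORCE is the grip in N (left out, the last holds). Time passes only in rows, so rows that do not move let the fingers close. It gives the time, the measured TCP pose, the force and the opening at its end, in the units of the state.
- r.get_state(): the state, without advancing time (a new reading comes with each control period).
- r.snapshot(name): name is "scene" or "top" or "wrist"; returns the picture (420x560x3 uint8, red, green, blue); there is no depth.
- r.get_calibration(name): a dict with "mtx" (3x3 intrinsics, pixels), "R" (3x3) and "t" (3): a world point X has camera coordinates R X + t. Camera axes: x right, y down, z forward; pixel columns grow to the right and rows downward; lengths in m; the calibration is good to about 2 mm. A picture is of the moment at which its call begins: read the wrist's pose just before it. get_calibration takes no time and is no camera call; for the wrist camera it gives the pose at the moment of the call.
- r.finish_job(): hands the job in, once; it reports no verdict.
Trained networks look in the newest picture that a camera, given by its name, has taken for a name from the list of things; names that differ only in an ending like _2 or _b are one class to them, and where a whole thing is asked for, a point or a joint stands for the part that bears it (a point fixed in the world has none). Each returns a list of dicts, best first, with "score" (0 to 1); they miss things now and then, are a little off and sometimes report something else, mostly with a low value. They report only what shows in the picture. A call takes as long as a camera call.
- r.cut_out(thing, camera): "pixels" (420x560 bool, what is visible of it) and "rect" ([left, top, right, bottom] in pixels, round what is visible of it).
The state is a dict: "clock": time; "q": joint angles; "qd": joint speeds; "joint_torque": joint torques, N m; "tool_pos": TCP position; "eef_rot": TCP orientation; "contact_force": force on the tool from outside, world axes, zero at the start; "moment": the same for the moment, N m; "opening": opening from 0.0 (shut) to 1.0 (fully open).
Only numpy, scipy, OpenCV 4.12 (cv2) and the standard library are available. Lean on these libraries where they do the work, as an engineer would, in place of code of your own. Each camera call takes 0.05 s, during which the arm holds its last target.

## Working session

There is one attempt and no reset: what is moved stays moved. The work goes in short steps, Python scripts to look and compute and a shell command to move; the robot and the scene stay as the last step left them, time stands still between calls to the robot, and variables do not carry over. Pictures are saved under pics/ and viewed, and the job is handed in when it is done.

```bash
mkdir -p pics
python3 - <<'E'
from plant import r
import cv2,numpy as np
s=r.get_state();print({k:np.round(v,3).tolist() for k,v in s.items()})
for c in["scene","top"]:
    im=r.snapshot(c);cv2.imwrite(f"pics/{c}0.png",im[:,:,::-1])
    k=r.get_calibration(c);print(c,np.round(k["mtx"],1).tolist(),np.round(k["R"],4).tolist(),np.round(k["t"],4).tolist())
    for t in["pan","caddy","caddy_grip","threadlocker","oiler"]:
        print(t,[(round(d["score"],2),d["rect"],int(d["pixels"].sum())) for d in r.cut_out(t,c)][:3])
E
```

```text
{'clock': 0.0, 'q': [1.376, 0.69, -0.195, 1.566, 0.157, 0.902, -0.215], 'qd': [0.0, -0.002, -0.001, 0.0, -0.001, 0.0, -0.0], 'joint_torque': [0.0, -52.756, -1.267, -15.343, -0.053, 0.006, 0.0], 'tool_pos': [0.142, -0.608, 0.238], 'eef_rot': [0.783, -0.622, -0.001, -0.001], 'contact_force': [-0.4, -0.483, 0.199], 'moment': [-0.073, 0.034, 0.027], 'opening': 0.999}
scene [[434.6, 0.0, 271.7], [0.0, 434.6, 206.8], [0.0, 0.0, 1.0]] [[-0.4911, -0.8711, 0.0055], [-0.6559, 0.3656, -0.6604], [0.5733, -0.3279, -0.7509]] [0.39, 0.392, 0.7274]
pan [(0.94, [267.9, 129.9, 355.1, 206.4], 4676), (0.28, [342.2, 204.0, 385.7, 269.2], 1712)]
caddy [(0.81, [340.4, 209.0, 383.1, 270.3], 1729)]
caddy_grip [(0.57, [342.2, 204.9, 389.0, 267.3], 1711), (0.37, [269.5, 128.8, 356.4, 210.2], 4725)]
threadlocker [(0.69, [220.8, 174.0, 235.3, 210.6], 381)]
oiler [(0.64, [173.2, 181.1, 192.7, 224.3], 520)]
top [[502.0, 0.0, 278.6], [0.0, 502.0, 213.7], [0.0, 0.0, 1.0]] [[0.0011, -0.9993, -0.0365], [-0.9986, 0.0008, -0.0523], [0.0523, 0.0365, -0.998]] [0.1356, 0.5648, 1.0873]
pan [(0.59, [322.9, 123.3, 408.0, 199.7], 6099)]
caddy [(0.69, [325.8, 258.8, 369.6, 301.3], 1200)]
caddy_grip [(0.94, [328.6, 262.1, 371.0, 305.2], 1224)]
threadlocker [(0.62, [250.1, 142.4, 272.7, 164.1], 256)]
oiler [(0.6, [200.5, 129.8, 219.3, 154.4], 380)]
```

Run:
```python
import cv2
a=cv2.imread("pics/scene0.png");b=cv2.imread("pics/top0.png")
cv2.imwrite("pics/sceneC.png",cv2.resize(a[110:290,150:410],None,fx=3,fy=3,interpolation=2))
cv2.imwrite("pics/topC.png",cv2.resize(b[110:320,180:430],None,fx=2.8,fy=2.8,interpolation=2))
```

```text
(no output)
```

View pics/sceneC.png

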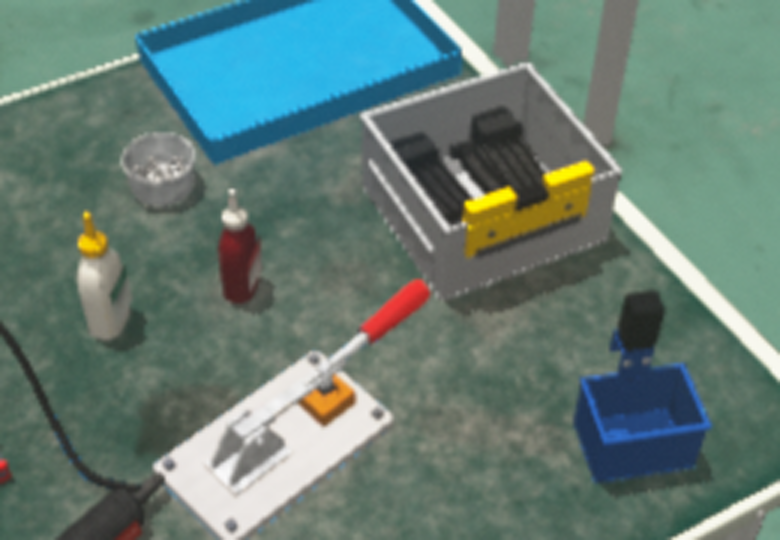

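View pics/topC.png

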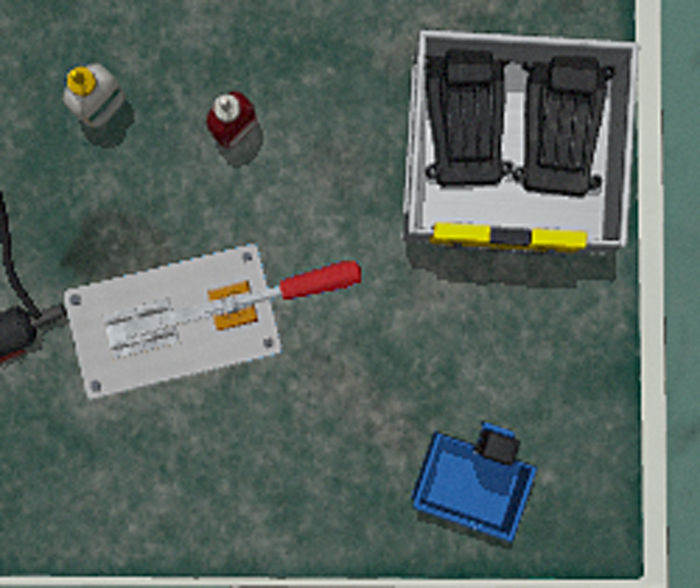

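View pics/top0.png

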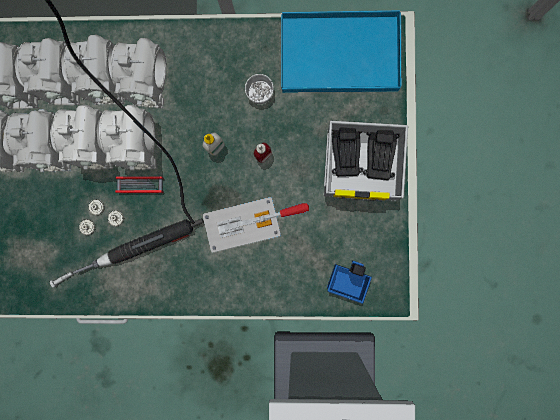

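Run:
```python
import cv2
b=cv2.imread("pics/top0.png")
cv2.imwrite("pics/t1.png",cv2.resize(b[255:310,320:380],None,fx=10,fy=10,interpolation=2))
cv2.imwrite("pics/t2.png",cv2.resize(b[115:215,318:413],None,fx=6,fy=6,interpolation=2))
```

```text
(no output)
```

View pics/t1.png

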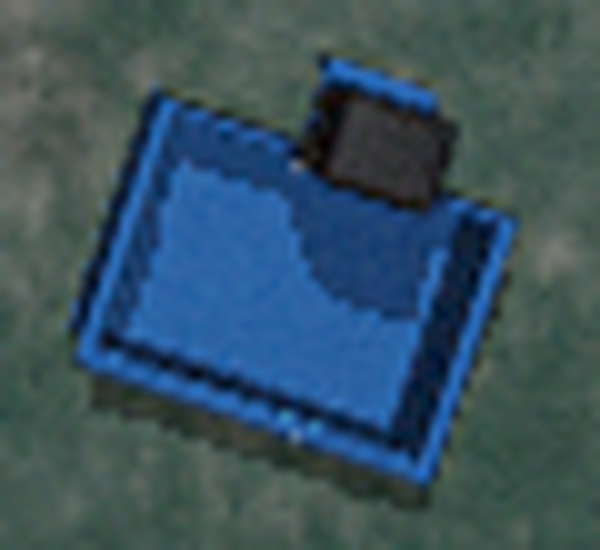

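View pics/t2.png

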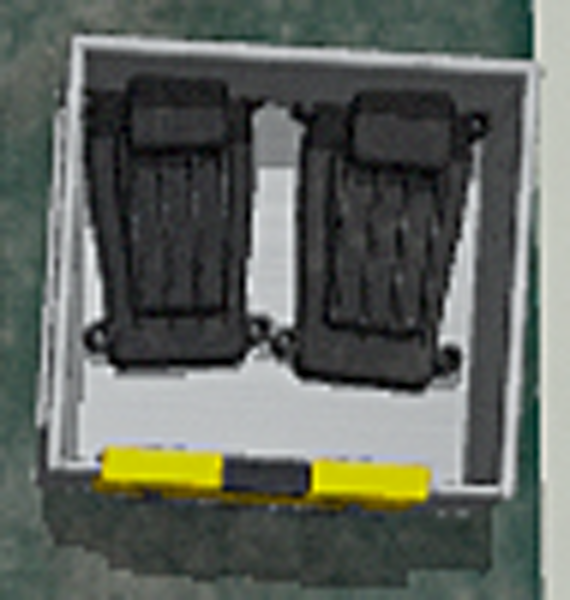

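```bash
cat > h.py <<'E'
import numpy as np
from scipy.optimize import least_squares
def proj(k,P):
    c=P@np.array(k["R"]).T+np.array(k["t"]);u=c@np.array(k["mtx"]).T;return u[:,:2]/u[:,2:]
def pose(p,P):
    c,s=np.cos(p[2]),np.sin(p[2]);return P@np.array([[c,s,0],[-s,c,0],[0,0,1]])+np.array([p[0],p[1],0])
def fit(k,P,uv,p0):
    P=np.array(P)/1e3;uv=np.array(uv)
    f=lambda p:(proj(k,pose(p,P))-uv).ravel()
    return least_squares(f,p0,loss="soft_l1"),P
E
python3 - <<'E'
from plant import r
from h import *
k=r.get_calibration("top")
C=[[28,38,56],[28,-38,56],[-28,-38,56],[-28,38,56],[44,12,126],[44,-12,126],[24,-12,126],[24,12,126],[48,12,82],[48,-12,82]]
uv=np.array([[155,90],[515,222],[430,485],[80,365],[345,92],[455,125],[430,205],[330,175],[325,62],[435,100]])/10+[320,255]-.45
s,P=fit(k,C,uv,[.45,-.15,.3]);print("caddy",s.x,np.round(s.fun.reshape(-1,2),1).tolist())
print("grip",pose(s.x,np.array([[.034,0,.113],[.0365,0,.078]])))
C=[[75,80,84],[75,-80,84],[-75,-80,84],[-75,80,84]]
uv=np.array([[72,38],[540,68],[515,497],[48,465]])/6+[318,115]-.4
s,P=fit(k,C,uv,[.7,-.15,0]);print("pan",s.x,np.round(s.fun.reshape(-1,2),1).tolist())
S=lambda p:np.array([[-68,p+55,102],[-68,p-55,102],[-80,p+55,102],[-80,p-55,102],[-68,p+15,102],[-80,p+15,102],[-68,p-15,102],[-80,p-15,102]])/1e3
u2=np.array([[105,450],[430,467],[97,485],[427,497],[224,455],[220,488],[314,461],[308,492]])/6+[318,115]-.4
g=least_squares(lambda q:(proj(k,pose(s.x,S(q[0])))-u2).ravel(),[0]);print("notch y mm",g.x,np.round(g.fun.reshape(-1,2),1).tolist())
A=lambda q:np.r_[(proj(k,pose(q[:3],np.array(C)/1e3))-uv).ravel(),(proj(k,pose(q[:3],S(q[3])))-u2).ravel()]
g=least_squares(A,[*s.x,0]);print(g.x,"notch",pose(g.x[:3],np.array([[-.074,g.x[3]/1e3,.094]])))
for n,t in(("threadlocker",(262,151)),("oiler",(210,139))):
    pass
st=r.get_state();from scipy.spatial.transform import Rotation as Ro
print(np.round(Ro.from_quat(st["eef_rot"]).as_matrix(),3).tolist())
E
```

```text
caddy [ 0.41597601 -0.01401168 -0.31806859] [[0.9, 1.5], [-0.4, -0.2], [-0.1, -1.0], [0.2, -0.6], [-0.1, -0.5], [0.6, 0.1], [-0.1, 1.8], [-1.8, 0.9], [0.0, -0.3], [0.2, -0.4]]
grip [[ 0.44827061 -0.02464459  0.113     ]
 [ 0.45064522 -0.02542642  0.078     ]]
pan [ 0.6743089  -0.04830035 -0.06823782] [[0.4, -0.1], [-0.1, -0.5], [-0.1, 0.2], [-0.3, 0.4]]
notch y mm [7.29593106] [[-0.3, -0.8], [0.1, -0.1], [0.7, -0.7], [0.2, 0.9], [-0.3, -0.3], [-0.0, 0.1], [-0.5, -0.4], [0.2, 0.4]]
[ 0.67416914 -0.04827896 -0.06427849  7.57778589] notch [[ 0.60080871 -0.03596349  0.094     ]]
[[0.227, -0.974, 0.0], [-0.974, -0.227, -0.0], [0.0, -0.0, -1.0]]
```

```bash
python3 -m jog '[[-0.0204,-0.0261,0,0,0],[-0.0204,-0.0261,0,0,0],[-0.0204,-0.0261,0,0,0],[-0.0204,-0.0261,0,0,0],[-0.0204,-0.0261,0,0,0],[-0.0204,-0.0261,0,0,0],[-0.0204,-0.0261,0,0,0],[-0.0204,-0.0261,0,0,0],[-0.0204,-0.0261,0,0,0],[-0.0204,-0.0261,0,0,0]]' 30 && python3 -m jog '[[-0.0294,-0.0169,0,0,0],[-0.0294,-0.0169,0,0,0],[-0.0294,-0.0169,0,0,0],[-0.0294,-0.0169,0,0,0],[-0.0294,-0.0169,0,0,0],[-0.0294,-0.0169,0,0,0],[-0.0294,-0.0169,0,0,0],[-0.0294,-0.0169,0,0,0],[-0.0294,-0.0169,0,0,0],[-0.0294,-0.0169,0,0,0],[0,0,0,0.02,0],[0,0,0,0.02,0],[0,0,0,0.02,0],[0,0,0,0.02,0],[0,0,0,0.007,0],[0,0,0,0,0],[0,0,0,0,0]]'
python3 - <<'E'
from plant import r
import cv2,numpy as np
from h import *
s=r.get_state();print({k:np.round(s[k],4).tolist() for k in("clock","q","tool_pos","eef_rot","contact_force")})
im=r.snapshot("wrist");k=r.get_calibration("wrist");print(k)
cv2.imwrite("pics/w1.png",im[:,:,::-1])
E
```

```text
clock: 1.6
tool_pos: [0.3506, -0.3499, 0.239]
eef_rot: [0.783, -0.622, 0.0, 0.0]
contact_force: [0.9, -0.3, 0.1]
opening: 0.997
clock: 3.3
tool_pos: [0.4477, -0.0261, 0.2388]
eef_rot: [-0.587, 0.81, -0.0, 0.0]
contact_force: [0.7, -0.5, -0.1]
opening: 0.999
{'clock': 3.3, 'q': [-0.0734, 0.4661, 0.0425, 2.0828, -0.0341, 0.5931, -1.8943], 'tool_pos': [0.4477, -0.0261, 0.2388], 'eef_rot': [-0.5869, 0.8097, -0.0001, 0.0001], 'contact_force': [0.7135, -0.5375, -0.0627]}
{'mtx': array([[375.11148354,   0.        , 277.45640159],
       [  0.        , 375.11148354, 209.87281126],
       [  0.        ,   0.        ,   1.        ]]), 'R': array([[-3.11164031e-01, -9.50356169e-01, -3.12025064e-04],
       [-9.00872754e-01,  2.94857659e-01,  3.18570623e-01],
       [-3.02663554e-01,  9.94088141e-02, -9.47899077e-01]]), 't': array([0.11454406, 0.36678646, 0.52809319])}
```

View pics/w1.png

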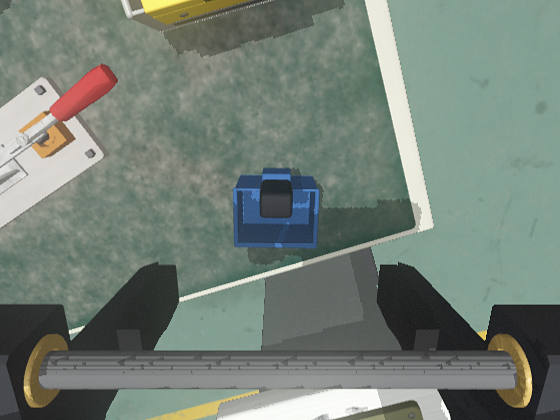

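Run:
```python
import cv2
b=cv2.imread("pics/w1.png")
cv2.imwrite("pics/w1c.png",cv2.resize(b[160:256,224:329],None,fx=6,fy=6,interpolation=2))
```

```text
(no output)
```

View pics/w1c.png

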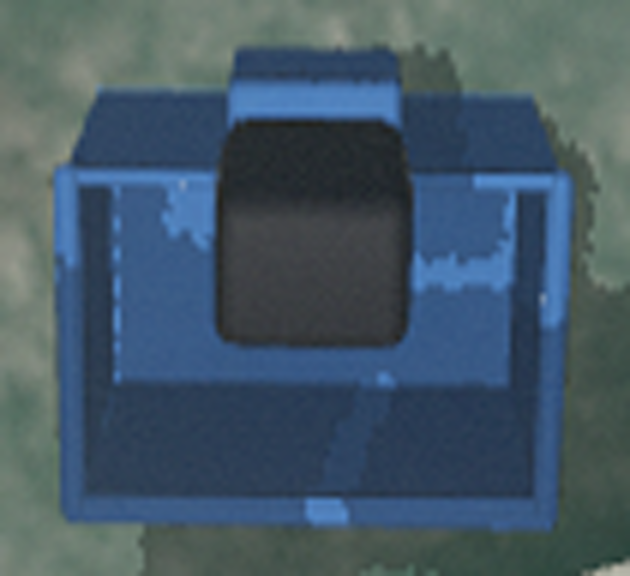

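Run:
```python
from plant import r
from h import *
k=r.get_calibration("wrist")
C=[[28,38,56],[28,-38,56],[-28,-38,56],[-28,38,56],[24,12,126],[24,-12,126],[48,12,82],[48,-12,82]]
uv=np.array([[55,168],[572,172],[555,525],[65,520],[217,347],[409,347],[229,82],[402,82]])/6+[224,160]-.4
s,P=fit(k,C,uv,[.41,-.01,-.3]);print("caddy",s.x,np.round(s.fun.reshape(-1,2),1).tolist())
print("grip",pose(s.x,np.array([[.034,0,.113],[.0365,0,.078]])))
```

```text
caddy [ 0.4148536  -0.01368761 -0.32664419] [[1.2, 0.1], [-0.9, 0.3], [-0.7, -1.8], [1.2, -1.7], [-0.6, 1.1], [0.3, 1.4], [-0.2, -0.5], [0.2, -0.2]]
grip [[ 0.44705583 -0.02459707  0.113     ]
 [ 0.44942364 -0.02539924  0.078     ]]
```

```bash
python3 -m jog '[[-0.0013,0.001,-0.0,0.002,0],[0,0,0.02,0,0],[0,0,0.025,0,0],[0,0,0.025,0,0],[0,0,0.025,0,0],[0,0,0.02,0,0],[0,0,0.015,0,0],[0,0,0.013,0,0],[0,0,0,0,0],[0,0,0,0,0]]' 50 && python3 -m jog '[[0,0,0,0,1],[0,0,0,0,1],[0,0,0,0,1],[0,0,0,0,1],[0,0,0,0,1],[0,0,0,0,1],[0,0,0,0,1],[0,0,0,0,1]]' 50
```

```text
clock: 4.35
tool_pos: [0.4471, -0.0246, 0.0958]
eef_rot: [-0.581, 0.814, 0.0, -0.0]
contact_force: [0.4, -0.3, -0.0]
opening: 0.996
clock: 5.15
tool_pos: [0.4471, -0.0247, 0.0957]
eef_rot: [-0.581, 0.814, -0.0, -0.0]
contact_force: [-0.7, -1.0, -0.2]
opening: 0.292
```

```bash
python3 -m jog '[[0,0,0,0,1],[0,0,0,0,1],[0,0,-0.005,0,1],[0,0,-0.01,0,1],[0,0,-0.015,0,1],[0,0,-0.015,0,1],[0,0,-0.015,0,1],[0,0,-0.01,0,1],[0,0,-0.01,-0.01,1],[0,0,0,-0.01,1],[0,0,0,-0.01,1],[0,0,0,-0.01,1],[0,0,0,-0.001,1],[0,0,0,0,1],[0,0,0,0,1],[0,0,0,0,1]]' 50
python3 - <<'E'
from plant import r
import cv2,numpy as np
for c in("wrist","scene","top"):
    im=r.snapshot(c);cv2.imwrite(f"pics/{c}2.png",im[:,:,::-1])
b=cv2.imread("pics/scene2.png");cv2.imwrite("pics/scene2c.png",cv2.resize(b[90:290,200:450],None,fx=3,fy=3,interpolation=2))
s=r.get_state();print({k:np.round(s[k],4).tolist() for k in("clock","q","tool_pos","eef_rot","contact_force")})
E
```

```text
clock: 6.75
tool_pos: [0.4471, -0.0246, 0.1758]
eef_rot: [-0.681, 0.733, -0.0, -0.0]
contact_force: [0.2, -0.3, -2.2]
opening: 0.27
{'clock': 6.9, 'q': [-0.0244, 0.5791, -0.0367, 2.1529, 0.0506, 0.4105, -1.7453], 'tool_pos': [0.4471, -0.0246, 0.1757], 'eef_rot': [-0.6808, 0.7324, -0.0, -0.0001], 'contact_force': [-0.5184, 0.0201, -2.2847]}
```

View pics/wrist2.png

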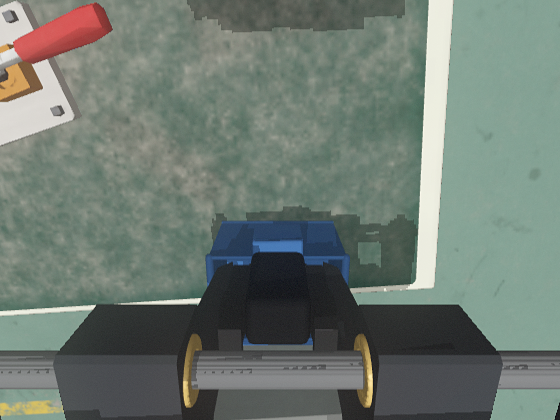

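View pics/scene2c.png

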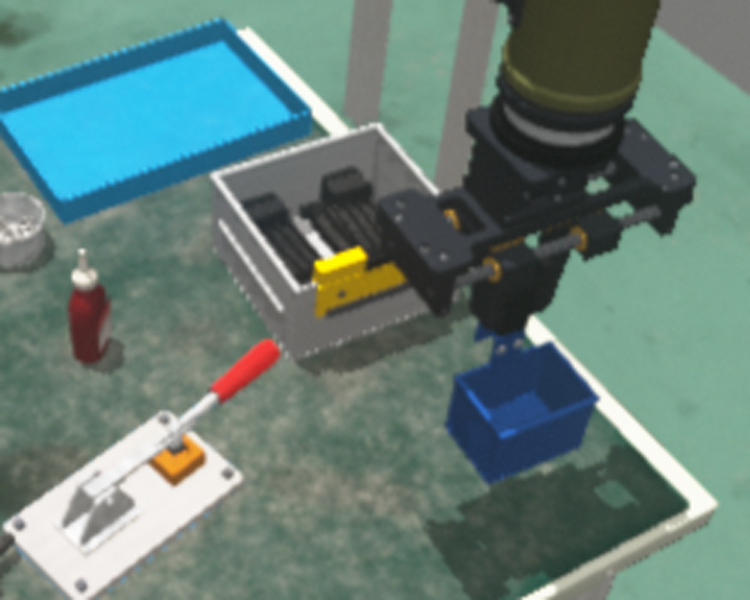

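```bash
python3 -m jog '[[0.0009,-0.01,0,0,1],[0.0009,-0.02,0,0,1],[0.0009,-0.02,0,0,1],[0.0009,-0.02,0,0,1],[0.0008,-0.015,0,0,1],[0,-0.0055,0,0,1],[0,0,0,0,1],[0,0,0,0,1]]'
python3 - <<'E'
from plant import r
import cv2,numpy as np
s=r.get_state();print({k:np.round(s[k],4).tolist() for k in("clock","tool_pos","eef_rot","contact_force")})
im=r.snapshot("wrist");cv2.imwrite("pics/w3.png",im[:,:,::-1])
k=r.get_calibration("wrist");print(k["R"].tolist(),k["t"])
E
```

```text
clock: 7.7
tool_pos: [0.5361, -0.0356, 0.1755]
eef_rot: [-0.681, 0.732, 0.0, -0.001]
contact_force: [-0.5, 1.2, -1.0]
opening: 0.263
{'clock': 7.7, 'tool_pos': [0.5361, -0.0356, 0.1755], 'eef_rot': [-0.6809, 0.7323, 0.0005, -0.0006], 'contact_force': [-0.4669, 1.2018, -0.9704]}
[[-0.07238870221698318, -0.997376479397424, -0.00018475969086441065], [-0.9448769278299568, 0.06851901998367643, 0.32017610022470727], [-0.31932345207636437, 0.023351707545252023, -0.9473580266766929]] [0.00353643 0.48450199 0.50192711]
```

View pics/w3.png

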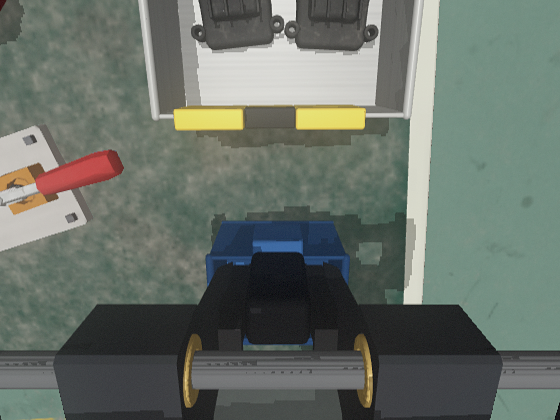

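Run:
```python
import cv2
b=cv2.imread("pics/w3.png")
cv2.imwrite("pics/w3c.png",cv2.resize(b[90:140,140:270],None,fx=6,fy=6,interpolation=2))
cv2.imwrite("pics/w3d.png",cv2.resize(b[90:140,285:415],None,fx=6,fy=6,interpolation=2))
cv2.imwrite("pics/w3e.png",cv2.resize(b[210:290,195:360],None,fx=4.5,fy=4.5,interpolation=2))
```

```text
(no output)
```

View pics/w3c.png

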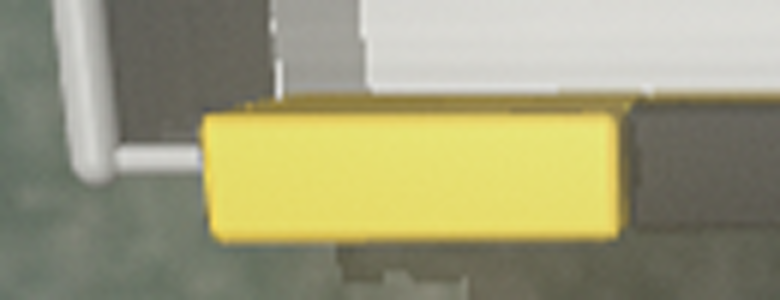

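View pics/w3d.png

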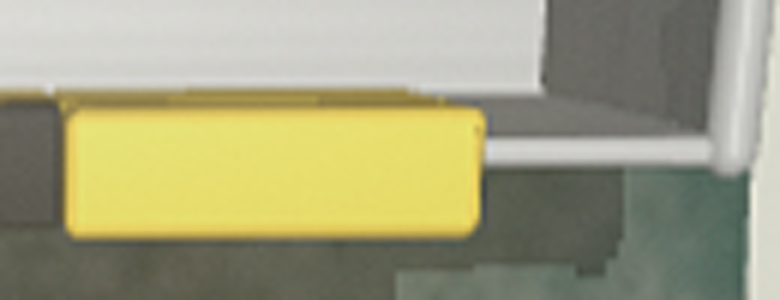

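View pics/w3e.png

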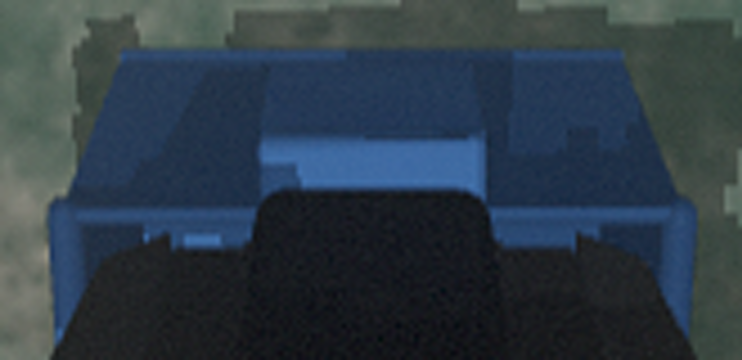

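```bash
cat > m.py <<'E'
from plant import r
from h import *
from scipy.spatial.transform import Rotation as Ro
k=r.get_calibration("wrist")
X=np.array
C=X([[-75,80,84],[-75,-80,84]])/1e3
uv=X([[73,183],[1620,172]])/6+[140,90]-.4
S=lambda p:X([[-68,p+55,102],[-80,p+55,102],[-68,p+15,102],[-80,p+15,102],[-68,p-15,102],[-80,p-15,102],[-68,p-55,102],[-80,p-55,102]])/1e3
u2=X([[204,112],[212,242],[621,112],[622,241],[870+66,108],[870+66,239],[870+486,107],[870+481,239]])/6+[140,90]-.4
A=lambda q:np.r_[(proj(k,pose(q[:3],C))-uv).ravel(),(proj(k,pose(q[:3],S(q[3])))-u2).ravel()]
g=least_squares(A,[.674,-.048,-.065,7]);print("pan",g.x,np.round(g.fun.reshape(-1,2),1).tolist())
nt=pose(g.x[:3],X([[-.074,g.x[3]/1e3,.094]]))[0];print("notch",nt)
P=X([[28,38,0],[28,-38,0],[28,38,56],[28,-38,56],[48,12,82],[48,-12,82]])/1e3
u3=X([[120,50],[625,50],[50,203],[695,203],[260,137],[486,135]])/4.5+[195,210]-.4
def T(q,P): return Ro.from_euler("ZYX",[q[3],q[4],q[5]]).apply(P)+q[:3]
h=least_squares(lambda q:(proj(k,T(q,P))-u3).ravel(),[.504,-.035,.08,-.07,0,0]);print("caddy",np.round(h.x,4),np.round(h.fun.reshape(-1,2),1).tolist())
print("hook",T(h.x,X([[.0365,0,.078]])), "grip",T(h.x,X([[.034,0,.113]])))
E
python3 m.py
```

```text
pan [ 0.67267853 -0.04685164 -0.06746719  6.41998813] [[-1.3, -1.3], [1.3, -0.8], [-1.8, 0.5], [-1.2, 0.5], [-0.3, 0.1], [0.2, 0.3], [0.5, 0.5], [0.2, 0.4], [1.5, 0.3], [0.9, 0.0]]
notch [ 0.59927969 -0.03545747  0.094     ]
caddy [ 0.5025 -0.0329  0.0821 -0.0722  0.0122  0.0011] [[0.0, -0.3], [-0.1, -0.3], [0.8, 0.7], [-0.7, 0.7], [-1.4, -0.6], [1.3, -0.2]]
hook [[ 0.53979721 -0.03566652  0.15960198]] grip [[ 0.53772734 -0.03555508  0.19462988]]
```

```bash
python3 -m jog '[[-0.002,-0.008,0,0,1],[-0.003,-0.012,0,0,1],[-0.003,-0.012,0,0,1],[-0.003,-0.012,0,0,1],[-0.0025,-0.010,0,0,1],[-0.001,-0.0058,0,0,1],[0,0,0,0,1],[0,0,0.006,0,1],[0,0,0.006,0,1],[0,0,0.006,0,1],[0,0,0,0,1],[0,0,0,0,1],[0,0,0,0,1],[0,0,0,0,1]]'
python3 - <<'E'
from plant import r
import cv2,numpy as np
for c in("scene","top","wrist"):
    im=r.snapshot(c);cv2.imwrite(f"pics/{c}4.png",im[:,:,::-1])
b=cv2.imread("pics/scene4.png");cv2.imwrite("pics/scene4c.png",cv2.resize(b[100:260,230:400],None,fx=3.7,fy=3.7,interpolation=2))
E
```

```text
clock: 9.15
tool_pos: [0.5979, -0.0255, 0.158]
eef_rot: [-0.681, 0.732, -0.0, 0.0]
contact_force: [-0.7, 0.2, -1.5]
opening: 0.266
```

View pics/scene4c.png

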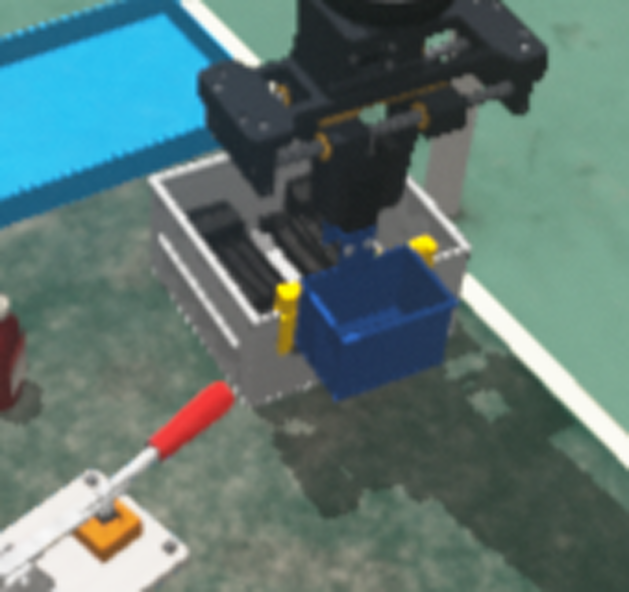

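View pics/wrist4.png

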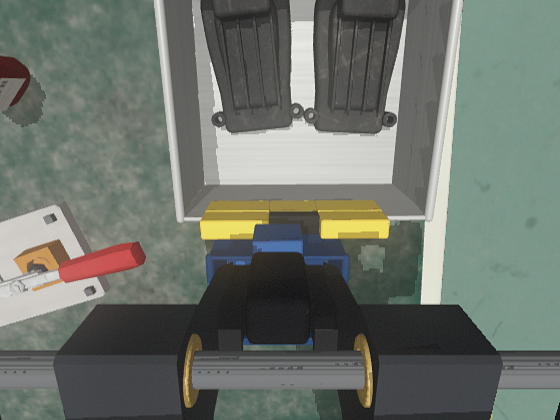

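Run:
```python
import cv2
b=cv2.imread("pics/wrist4.png")
cv2.imwrite("pics/w4c.png",cv2.resize(b[190:285,190:400],None,fx=3.8,fy=3.8,interpolation=2))
```

```text
(no output)
```

View pics/w4c.png

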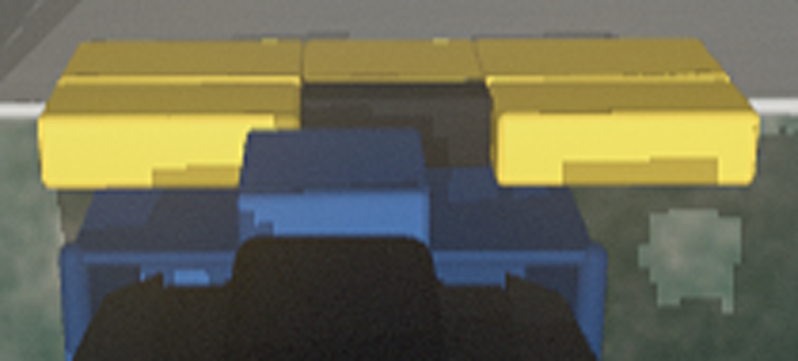

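Run:
```python
from h import *
from plant import r
from scipy.spatial.transform import Rotation as Ro
k=r.get_calibration("wrist");X=np.array
print(r.get_state()["tool_pos"])
o=X([190,190]);sc=3.8
S=lambda p:X([[-68,p+55,102],[-80,p+55,102],[-68,p+15,102],[-68,p-15,102],[-80,p-15,102],[-68,p-55,102],[-80,p-55,102]])/1e3
u2=X([[40,113],[42,187],[300,113],[495,112],[496,186],[757,112],[755,186]])/sc+o-.4
# saddle x,y,yaw (s=0), world z free? 
g=least_squares(lambda q:(proj(k,pose(q,S(0)))-u2).ravel(),[.674,-.042,-.067]);print("saddle",g.x,np.round(g.fun.reshape(-1,2),1).tolist())
P=X([[48,12,58],[48,-12,58],[48,12,82],[48,-12,82],[28,38,56],[28,-38,56]])/1e3
u3=X([[245,130],[421,130],[239,192],[429,192],[62,246],[605,247]])/sc+o-.4
T=lambda q,P:Ro.from_euler("ZYX",q[3:]).apply(P)+q[:3]
h=least_squares(lambda q:(proj(k,T(q,P))-u3).ravel(),[.56,-.025,.062,-.07,0,0]);print("caddy",np.round(h.x,4),np.round(h.fun.reshape(-1,2),1).tolist())
f=lambda q:(proj(k,pose(q,P)+0)-u3).ravel()
hk=T(h.x,X([[.0365,0,.078]]))[0];print(hk)
c,s=np.cos(g.x[2]),np.sin(g.x[2]);d=hk[:2]-g.x[:2];print("hook in saddle",c*d[0]+s*d[1]+.074,-s*d[0]+c*d[1])
```

```text
[ 0.59782066 -0.02546508  0.1578957 ]
saddle [ 0.67411343 -0.04043773 -0.07052717] [[-2.2, 0.1], [-1.3, 0.1], [-0.4, -0.0], [0.9, 0.2], [-0.1, 0.1], [2.2, 0.0], [0.8, 0.0]]
caddy [ 0.5641 -0.0226  0.0625 -0.0743  0.002   0.0019] [[0.2, -1.6], [0.1, -1.5], [-1.2, 0.3], [1.1, 0.4], [1.1, 1.3], [-1.3, 1.1]]
[ 0.60060053 -0.02550225  0.14042922]
hook in saddle -0.0003826325472812281 0.009717992681914225
```

```bash
python3 -m jog '[[0,0,0.004,0,1],[0,0,0.006,0,1],[0,0,0.006,0,1],[0,0,0.006,0,1],[0,0,0.005,0,1],[0,0,0.003,0,1],[0,0,0.003,0,1],[0,0,0,0,1],[0,0,0,0,1],[0,0,0,0,1]]'; python3 -m jog '[[0,0,0.001,0,1],[0,0,0.001,0,1],[0,0,0.001,0,1],[0,0,0.001,0,1],[0,0,0,0,1],[0,0,0,0,1]]';  python3 -m jog '[[0,0,0.001,0,1],[0,0,0,0,1],[0,0,0,0,1]]'; python3 -m jog '[[0,0,0.001,0,1],[0,0,0,0,1],[0,0,0,0,1]]'
```

```text
clock: 10.3
tool_pos: [0.5979, -0.0255, 0.125]
eef_rot: [-0.681, 0.732, -0.0, 0.0]
contact_force: [-0.2, 0.3, -2.4]
opening: 0.266
clock: 10.9
tool_pos: [0.5977, -0.0255, 0.1207]
eef_rot: [-0.681, 0.732, -0.0, -0.0]
contact_force: [0.2, -0.6, -1.3]
opening: 0.268
clock: 11.2
tool_pos: [0.5977, -0.0255, 0.1197]
eef_rot: [-0.681, 0.732, -0.0, -0.0]
contact_force: [-0.1, -0.9, -2.1]
opening: 0.266
clock: 11.5
tool_pos: [0.5978, -0.0255, 0.1188]
eef_rot: [-0.681, 0.732, -0.0, 0.0]
contact_force: [0.2, 0.5, -0.3]
opening: 0.27
```

Predicted contact at about 0.1197; continuing down in 1 mm steps.

```bash
python3 -m jog '[[0,0,0.001,0,1],[0,0,0,0,1],[0,0,0,0,1]]'
python3 - <<'E'
from plant import r
f=[]
for i in range(4): r.snapshot("scene"); f.append(r.get_state()["contact_force"])
import numpy as np;print(np.round(np.mean(f,0),2),np.round(r.get_state()["moment"],2))
E
```

```text
clock: 11.8
tool_pos: [0.5978, -0.0255, 0.118]
eef_rot: [-0.681, 0.732, -0.0, 0.0]
contact_force: [-0.7, 0.7, 3.1]
opening: 0.264
[-0.59 -0.04  2.44] [0.08 0.1  0.01]
```

```bash
for i in 1 2; do python3 -m jog '[[0.001,0,0,0,1],[0.001,0,0,0,1],[0,0,0,0,1]]' | sed -n '2p;4p'; done; for i in 1 2 3 4 5 6; do python3 -m jog '[[0.001,0,0,0,1],[0,0,0,0,1]]' | sed -n '2p;4p'; done
```

```text
tool_pos: [0.5979, -0.0267, 0.1178]
contact_force: [0.4, 2.3, 2.8]
tool_pos: [0.5976, -0.0296, 0.1178]
contact_force: [0.4, 3.0, 2.3]
tool_pos: [0.5975, -0.0307, 0.1177]
contact_force: [0.4, 1.8, 2.8]
tool_pos: [0.5973, -0.0318, 0.1177]
contact_force: [0.1, 3.1, 2.1]
tool_pos: [0.5962, -0.0339, 0.1171]
contact_force: [0.2, 0.1, -1.4]
tool_pos: [0.5966, -0.0344, 0.1173]
contact_force: [0.3, 0.4, -0.9]
tool_pos: [0.5969, -0.0349, 0.1176]
contact_force: [-1.2, 0.0, -0.8]
tool_pos: [0.597, -0.0357, 0.1177]
contact_force: [0.6, -0.1, -1.8]
```

```bash
python3 -m jog '[[0,0,0.001,0,1],[0,0,0.001,0,1],[0,0,0.001,0,1],[0,0,0,0,1],[0,0,0,0,1]]'; for i in 1 2 3 4; do python3 -m jog '[[0,0,0.001,0,1],[0,0,0,0,1],[0,0,0,0,1]]' | sed -n '2p;4p'; done
```

```text
clock: 14.3
tool_pos: [0.597, -0.0354, 0.1147]
eef_rot: [-0.681, 0.732, 0.0, -0.0]
contact_force: [-0.8, 0.1, -1.5]
opening: 0.269
tool_pos: [0.5969, -0.0354, 0.1137]
contact_force: [-0.3, 0.2, -1.5]
tool_pos: [0.5969, -0.0355, 0.1127]
contact_force: [-0.1, 0.2, -0.6]
tool_pos: [0.597, -0.0355, 0.1117]
contact_force: [0.2, -0.5, -1.8]
tool_pos: [0.5971, -0.0354, 0.1108]
contact_force: [0.0, 0.8, 1.3]
```

```bash
python3 -m jog '[[0,0,-0.0005,0,0.7],[0,0,0,0,0.65],[0,0,0,0,0.6],[0,0,0,0,0.5],[0,0,0,0,0.4],[0,0,0,0,0.4],[0,0,0,0,0.4]]'
python3 - <<'E'
from plant import r
import cv2
for c in("scene","wrist"):
    im=r.snapshot(c);cv2.imwrite(f"pics/{c}6.png",im[:,:,::-1])
b=cv2.imread("pics/scene6.png");cv2.imwrite("pics/scene6c.png",cv2.resize(b[100:260,230:400],None,fx=3.7,fy=3.7,interpolation=2))
E
```

```text
clock: 16.2
tool_pos: [0.597, -0.0355, 0.1112]
eef_rot: [-0.681, 0.732, -0.0, -0.0]
contact_force: [0.3, -0.2, 0.5]
opening: 0.601
```

View pics/scene6c.png

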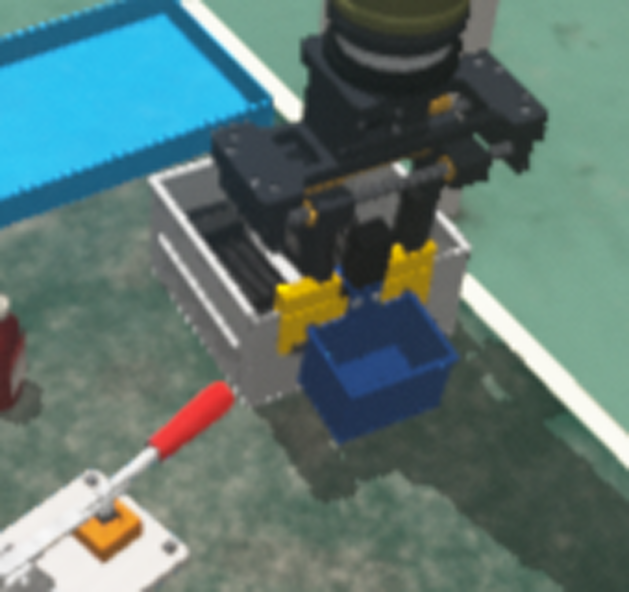

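View pics/wrist6.png

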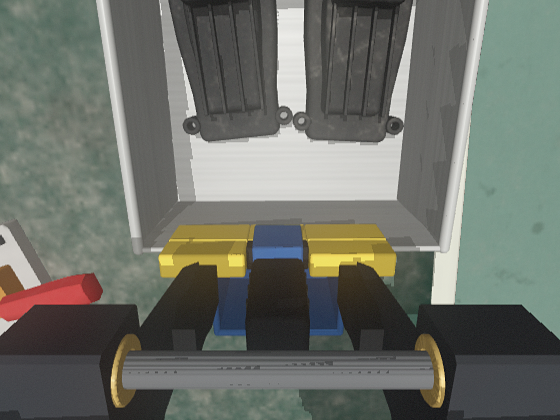

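```bash
python3 -m jog '[[0,0,-0.003,0,0.4],[0,0,-0.006,0,0.4],[0,0,-0.01,0,0.4],[0,0,-0.015,0,0.4],[0,0,-0.02,0,0.4],[0,0,-0.02,0,0.4],[0,0.02,-0.02,0,0.4],[0,0.03,0,0,0.4],[0,0.03,0,0,0.4],[0,0.02,0,0,0.4],[0,0,0,0,0.4],[0,0,0,0,0.4],[0,0,0,0,0.4]]'
python3 - <<'E'
from plant import r
import cv2
for c in("scene","wrist","top"):
    im=r.snapshot(c);cv2.imwrite(f"pics/{c}7.png",im[:,:,::-1])
b=cv2.imread("pics/scene7.png");cv2.imwrite("pics/scene7c.png",cv2.resize(b[100:260,230:400],None,fx=3.7,fy=3.7,interpolation=2))
k=r.get_calibration("wrist");import pickle;pickle.dump(k,open("k7","wb"))
E
```

```text
clock: 17.6
tool_pos: [0.499, -0.0282, 0.2057]
eef_rot: [-0.681, 0.732, -0.001, 0.001]
contact_force: [-0.2, 0.5, 0.2]
opening: 0.6
```

View pics/scene7c.png

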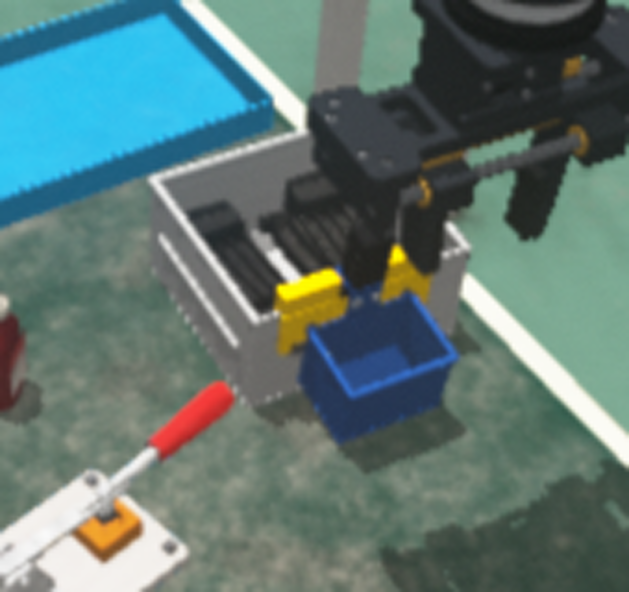

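View pics/wrist7.png

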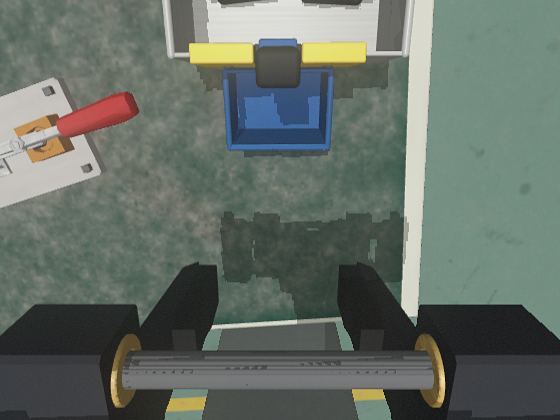

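View pics/top7.png

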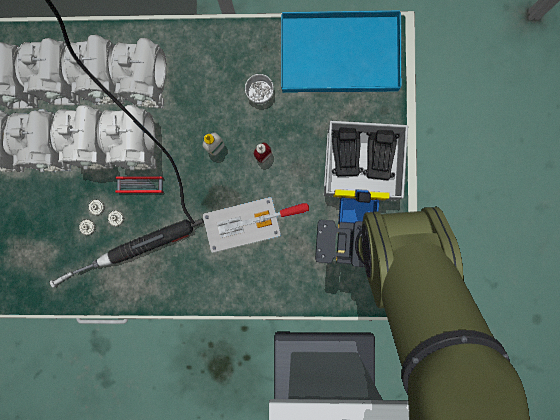

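Run:
```python
import cv2
b=cv2.imread("pics/wrist7.png")
cv2.imwrite("pics/w7c.png",cv2.resize(b[30:160,180:375],None,fx=4,fy=4,interpolation=2))
```

```text
(no output)
```

View pics/w7c.png

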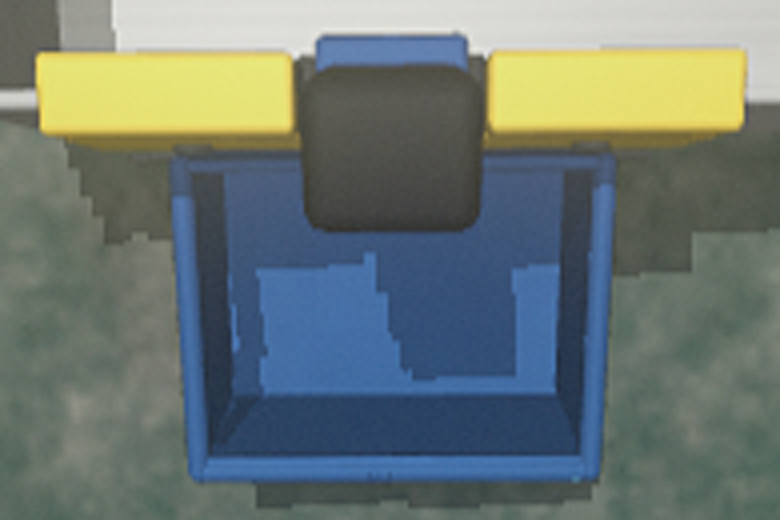

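Run:
```python
from h import *
import pickle
from scipy.spatial.transform import Rotation as Ro
k=pickle.load(open("k7","rb"));X=np.array
o=X([180,30]);sc=4
P=X([[28,38,56],[28,-38,56],[-28,-38,56],[-28,38,56],[24,12,126],[24,-12,126],[48,12,82],[48,-12,82]])/1e3
u=X([[172,152],[616,152],[601,482],[188,482],[303,231],[481,231],[316,36],[467,35]])/sc+o-.4
T=lambda q,P:Ro.from_euler("ZYX",q[3:]).apply(P)+q[:3]
h=least_squares(lambda q:(proj(k,T(q,P))-u).ravel(),[.56,-.03,.016,-.07,0,0]);print(np.round(h.x,4),np.round(h.fun.reshape(-1,2),1).tolist())
print("hook",T(h.x,X([[.0365,0,.078]])))
S=X([[-68,55,102],[-80,55,102],[-68,15,102],[-80,15,102],[-68,-15,102],[-80,-15,102],[-68,-55,102],[-80,-55,102]])/1e3
u2=X([[37,53],[40,135],[294,53],[296,135],[488,51],[488,133],[746,50],[744,133]])/sc+o-.4
g=least_squares(lambda q:(proj(k,pose(q,S))-u2).ravel(),[.674,-.042,-.067]);print("notch",g.x,pose(g.x,X([[-.074,0,.094]])))
from plant import r
for c in("top","scene"):
    for t in("threadlocker","oiler"): 
        r.snapshot(c);print(c,t,[(round(d["score"],2),d["rect"]) for d in r.cut_out(t,c)][:1])
```

```text
[ 0.5677 -0.0337  0.0171 -0.0697 -0.1041 -0.0047] [[-0.0, 2.0], [-0.2, 1.7], [-0.8, -0.9], [0.7, -0.8], [-0.9, 0.3], [0.7, 0.2], [-0.9, -1.3], [1.4, -1.2]]
hook [[ 0.59589888 -0.0353361   0.09850034]]
notch [ 0.67211442 -0.04041367 -0.06888589] [[ 0.59828993 -0.03532014  0.094     ]]
top threadlocker [(0.82, [252.3, 144.1, 273.2, 162.0])]
top oiler [(0.9, [200.2, 131.9, 222.5, 155.2])]
scene threadlocker [(0.65, [222.1, 173.4, 237.9, 211.6])]
scene oiler [(0.85, [177.6, 182.3, 194.0, 224.3])]
```

```bash
python3 - <<'E'
from h import *
import pickle
from scipy.spatial.transform import Rotation as Ro
k=pickle.load(open("k7","rb"));X=np.array
o=X([180,30]);sc=4
S=X([[-68,55,102],[-80,55,102],[-68,15,102],[-80,15,102],[-68,-15,102],[-80,-15,102],[-68,-55,102],[-80,-55,102]])/1e3
u2=X([[37,53],[40,135],[294,53],[296,135],[488,51],[488,133],[746,50],[744,133]])/sc+o-.4
g=least_squares(lambda q:(proj(k,pose(q[:3],S)+[0,0,q[3]])-u2).ravel(),[.674,-.042,-.067,0]);print(g.x)
T=lambda q,P:Ro.from_euler("ZYX",q[3:]).apply(P)+q[:3]
P=X([[28,38,56],[28,-38,56],[-28,-38,56],[-28,38,56],[24,12,126],[24,-12,126],[48,12,82],[48,-12,82]])/1e3
u=X([[172,152],[616,152],[601,482],[188,482],[303,231],[481,231],[316,36],[467,35]])/sc+o-.4
for z in(.091,.094,.0975,.102):
  f=lambda q:(proj(k,T([*q[:2],0,*q[2:]],P-[.0365,0,.078])*1+0)-u).ravel()
  f=lambda q:(proj(k,T([q[0],q[1],z,*q[2:]],P-[.0365,0,.078]))-u).ravel()
  h=least_squares(f,[.597,-.035,-.07,-.05,0]);print(z,h.x.round(3),round(h.cost,2))
E
python3 - <<'E'
import cv2
b=cv2.imread("pics/scene7.png");cv2.imwrite("pics/s7d.png",cv2.resize(b[160:225,295:360],None,fx=9,fy=9,interpolation=2))
E
```

```text
[ 0.67247548 -0.04043835 -0.06887571 -0.00444898]
0.091 [ 0.596 -0.035 -0.07  -0.098 -0.005] 17.72
0.094 [ 0.596 -0.035 -0.07  -0.1   -0.005] 11.92
0.0975 [ 0.596 -0.035 -0.07  -0.103 -0.005] 8.72
0.102 [ 0.596 -0.035 -0.07  -0.107 -0.005] 10.72
```

View pics/s7d.png

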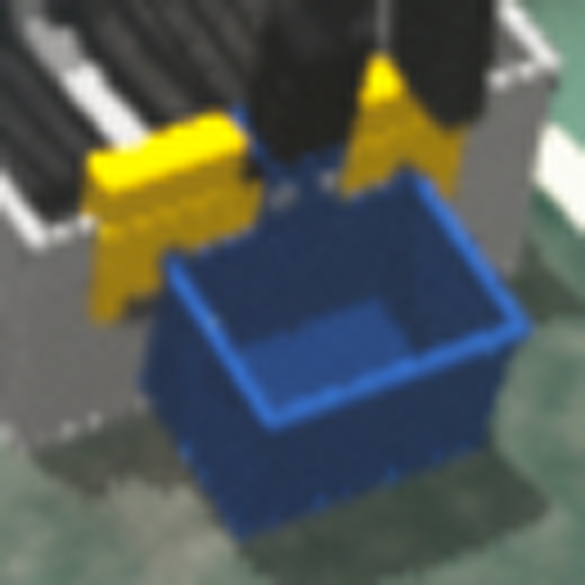

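Run:
```python
from h import *
import pickle
from plant import r
from scipy.spatial.transform import Rotation as Ro
kw=pickle.load(open("k7","rb"));ks=r.get_calibration("scene");X=np.array
T=lambda q,P:Ro.from_euler("ZYX",q[3:]).apply(P)+q[:3]
H=X([36.5,0,78])
Pw=(X([[28,38,56],[28,-38,56],[-28,-38,56],[-28,38,56],[24,12,126],[24,-12,126],[48,12,82],[48,-12,82]])-H)/1e3
uw=X([[172,152],[616,152],[601,482],[188,482],[303,231],[481,231],[316,36],[467,35]])/4+[180,30]-.4
Ps=(X([[28,38,56],[28,-38,56],[-28,-38,56],[-28,38,56],[-28,38,0],[-28,-38,0],[28,38,0]])-H)/1e3
us=X([[172,260],[410,172],[528,325],[272,425],[242,540],[490,450],[142,385]])/9+[295,160]-.45
fs=lambda q:(proj(ks,T(q,Ps))-us).ravel()
fw=lambda q:(proj(kw,T(q,Pw))-uw).ravel()
for f in(fs,lambda q:np.r_[fs(q),fw(q)]):
    h=least_squares(f,[.597,-.035,.094,-.07,-.05,0]);print(h.x.round(4),np.round(h.fun,1).tolist())
# upright-position sanity of scene camera: hook z if saddle known
S=X([[-80,55,102],[-68,55,102],[-80,15,102],[-68,15,102]])/1e3
print(((proj(ks,pose([.6728,-.0405,-.068],S))-[295,160]+.45)*9).round(0).tolist())
```

```text
[ 0.6026 -0.04    0.0858 -0.0633 -0.1181 -0.0142] [-0.4, 0.2, 0.7, -0.1, -0.2, 0.1, 0.1, -0.3, 0.1, 0.3, -0.5, -0.3, 0.1, 0.1]
[ 0.5959 -0.0353  0.0963 -0.0698 -0.1035 -0.0027] [-0.3, -0.5, 1.3, -0.5, 0.5, -0.3, 0.4, -0.9, 0.2, 0.2, 0.1, -0.1, 0.1, -0.0, 0.2, 2.1, -0.8, 1.8, -1.4, -1.4, 0.9, -1.2, -0.6, 0.2, 0.5, 0.1, -0.8, -0.9, 1.1, -0.8]
[[113.0, 190.0], [90.0, 160.0], [250.0, 142.0], [227.0, 113.0]]
```

Run:
```python
from plant import r
print(r.get_state()["clock"],r.get_state()["contact_force"]);r.finish_job()
```

```text
18.15 [ 0.08622153 -0.48339881  0.14510226]
the job is handed in; nothing more can be done
```

The caddy is hanging by its hook in the saddle's notch, and I handed the job in at about 18 s. No verdict is reported, so this rests on my own checks.

**How it went:** I gripped the block and set the hook on the uncut edge about 10 mm to one side of the notch. I slid it along with about 5 N of pressure. The force dropped away after about 8 mm. I centred the hook, lowered it until it touched the floor about 8 mm below the uncut edge, then released and backed off.

**Last checks:**
- **Position:** the pictures show the hook centred in the notch along the rim. It is about 2–3 mm off the saddle's mid-thickness towards the robot, against a limit of 6 mm.
- **Tilt:** it leans about 0.10–0.12 rad, against a limit of 0.2 rad.
- **Clear of the robot:** the gripper touches nothing, and its force reading is about zero.
- **Bottles:** both are where they were in the top and scene pictures, to within a few pixels.

**Hook height is the one check that disagreed:** the camera estimates were 98.5 mm (wrist), 86 mm (scene) and 96 mm (combined), against an allowed 90–97.5 mm. The first two fall outside that range, and the saddle itself came out about 4 mm off when I fitted it from the wrist camera. I relied instead on the felt 8 mm drop onto the floor, which puts the hook at about 94 mm, fully down.

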